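# Close up the dust extractor after a filter change

## Robot

A 6-joint arm with a two-finger parallel gripper is mounted at the origin on the work surface. World frame = base frame: x ahead of the robot, y to its left, z up, the work surface at z = 0. Lengths are in mm, angles in rad, forces in N, time in s.
With the tool pointing down it reaches from about 300 to 775 mm from the base axis. Payload 14.6 kg.
Tool frame: the origin (TCP) lies between the finger pads, 19 mm behind the fingertips; this is the grasp point; z points along the fingers, y is the line along which they close (so a half turn about z gives the same grasp; the last joint's range is limited). The gripper opens to 94 mm and grips with 3 to 60 N. Pads are 16 mm wide; open, the fingers measure 119 mm over their backs; the gripper's body (75 mm by 177 mm) begins 78 mm behind the grasp point.
Start: joints at [-1.416, 0.3, 1.521, -0, 1.321, -0.067], TCP at [120.986, -536.518, 224.246] pointing down, gripper open.
Joint ranges: [-3.03, 3.03], [-0.79, 2.21], [0.23, 2.52], [-1.04, 4.18], [0, 3.07], [-2.55, 2.55]. Speed limits (rad/s): [2.22, 2.22, 2.57, 3.14, 3.14, 3.14].

## Interface

Orientations are given as [roll, pitch, yaw] about the fixed x, y, z axes, in that order (R = Rz(yaw) Ry(pitch) Rx(roll)).
In Python, from cell import manip gives the robot as it stands.
- The arm moves only by the tool jog_arm, never from a script. Its argument "series" is a list of rows, each a list of 7 numbers: the shift along the world's x, y, z as a fraction of full scale, then the turn, a rotation vector about the world's x, y, z as a fraction of full scale, then the closure, from 0 (fully open) to 1 (shut). In form: [[dx, dy, dz, wx, wy, wz, fingers], ...]. A call has 1 to 8 rows; each row is the pose to reach, as a shift and turn from the pose commanded when the call began; what a row does not reach only later rows make up. Full scale, the value 1, is 120 mm for a shift and 90 degrees for a turn. A row lasts 1/12 s, in which the tool goes at most 41.7 mm and 7.16 degrees, less where a joint would pass 70% of its speed; a pose out of reach is approached as far as the arm can. A call with a number of a shift or a turn outside -1 to 1 is refused whole. A call with a gripper value outside its range is refused whole. The fingers move at their own pace and stop on an object; "grip_force" is the grip in N (left out, the last holds). Time passes only in rows, so rows that repeat a pose let the fingers close. It gives the time, the measured TCP pose, the force, the opening and the grip force at its end, in the units of the state.
- manip.read_state(): the state, without advancing time (a new reading comes with each control period).
- manip.camera(name): name is "scene" or "top"; returns a dict with "frame" (384x512x3 uint8, red, green, blue), "vfov" (degrees; the focal length in pixels is half the picture's height over the tangent of half this angle, whatever the lens; pixels are square), "cx", "cy" (the principal point, pixels), "k1" (the pictures are not rectified: a ray, as slopes to the right and down, at radius r is drawn at 1 + k1 r^2 times it, then the intrinsics apply), "R" (3x3) and "t" (3): a world point X has camera coordinates R X + t. Camera axes: x right, y down, z forward; pixel columns grow to the right and rows downward; lengths in mm; the calibration is good to about 2 mm. A picture is of the moment at which its call begins. There is no depth.
- manip.sign_off(): hands the job in; it is judged then, once.
The state is a dict: "clock": time; "joints": joint angles; "qd": joint speeds; "effort": joint torques, N m; "eef_pos": TCP position; "eef_rot": TCP orientation; "wrist_force": force on the tool from outside, world axes, zero at the start; "moment": the same for the moment, N m; "finger_gap": finger opening in mm; "finger_force": force on a finger pad.
Only numpy, scipy, OpenCV 4.12 (cv2) and the standard library are available. Lean on these libraries where they do the work, as an engineer would, in place of code of your own. Each camera call takes 0.05 s, during which the arm holds its last target. There are 200 camera calls.

## Task

I have just dropped a fresh filter into the bay of the bench dust extractor. Turn the filter in its seat until its orange label faces the reader block, turn the brass quarter-turn fastener in line with the slot in the cover, then swing the cover down over the fastener and press it fully shut against its seal, firmly but without forcing it. Finish still pressing it shut, with your hand to one side of the fastener so that I can get at it and lock it, and leave the other things on the bench where they are.

Things in the scene. Friction and masses are not known exactly. Their poses are not given: they have to be found in the camera images.
- extractor: Fixed green box, 260 (x) x 328 (y) x 130 mm high, flat top. Origin on the bench; housing spans x -130..130, y -158..170 mm (black inlet to y 213, z 41..103). z up. Open filter bay in the top: x -70..70, y -140..-30, floor z 30. Filter seat centred at (0, -85). Fastener at (0, 0). A black foam seal rings the bay, standing up to 12 mm above the top (z 142) on the fastener's side, none beyond y -12.
- reader (a point): Centre of the red window of the black reader block (32 mm wide, z 30..88 mm) on the bay's +x wall, at (48, -85, 64) mm in the extractor's frame, axes as the extractor's; it looks along -x at the filter. The label should face it within about 15 degrees.
- cartridge: Fresh filter, loose, upright in the seat (2 to 3 mm play): white pleats, grey caps, 60 mm across, 68 high, plus on top a black grip rib 44 long (along its x), 12 wide, 24 high: 92 mm in all. 0.11..0.22 kg. Origin: centre of its underside, 30 mm above the bench; z up. Orange label on its side at +x; rib end and cap edge there orange too. Starts 0.5..1.5 rad anticlockwise of facing the reader.
- label (a point): Centre of the orange label, on the filter's side at its +x, 30 mm from its axis and 34 mm above its underside.
- fastener (a joint): Turn in rad of the brass quarter-turn fastener, growing anticlockwise from above: 0 with the wing along the extractor's x (crosswise), 1.571 along its y, in line with the cover's slot. Starts at 0.1..0.6; stops at 0 and 1.60; stays where left (friction 0.05 Nm). Within 0.2 rad of in line the cover passes over it; well beyond that the cover lands on the wing and cannot shut.
- fastener_grip (a point): On the fastener's axis, 155 mm above the bench. The brass wing is 32 mm long, 10 wide and 22 high (z 143 to 165 mm), on a 10 mm post on the extractor's top. While the cover is held shut, the gripper should press at least 35 mm to one side of this axis.
- cover (a joint): Opening of the cover in rad: 0 fully shut, pi/2 upright; starts open at 1.65..1.85, end stop 1.95. The stiff hinge (0.4 Nm) keeps it wherever it is left. Over the last 0.035 rad it squeezes the foam seal, which lifts it to about 0.03 again when let go. Pressing it fully shut near the free edge takes 10 to 12 N; a further push meets the solid stop.
- hinge (a point): Middle of the cover's hinge line, which runs along the extractor's x at y -165, z 136 mm in its frame; the shut cover reaches from it towards the extractor's +y. Does not move with the cover; axes as the extractor's.
- cover_edge (a point): Middle of the free edge of the cover, outer face (top when shut). The cover is an aluminium plate, 200 mm along the hinge, 5 mm thick, reaching 198 mm from the hinge line, 0.3 kg; shut, its top is at z 141 mm. A slot 17 x 44 mm, its long side across the hinge, lies on its middle line 165 mm from the hinge line; the wing stands up through it when shut.
- used_cartridge: The old filter, brownish pleats, same shape without orange, 92 mm high, standing loose on the bench on the inlet side of the extractor. To be left alone.
- spectacles: A pair of black spectacles, open, 130 x 135 x 50 mm, loose on the bench on the hinge side of the extractor. To be left alone.
- brush_pot: Steel pot of brushes, 72 mm across, up to 190 mm high, loose on the bench beyond the extractor. To be left alone.
- steel_block: Bright steel bench block, 60 x 60 x 30 mm, loose on the bench beyond the extractor. To be left alone.
Not all that is in view belongs to the job. What is shaped like the cartridge but purple is not meant.

How it is judged:
By the outcome, as a careful person would: the job done as asked, in the order asked, and still so for the second after the job is handed in, while the arm keeps its last pose, push and grip.
It also fails if it takes over 59 s, if anything falls off the work surface, if the arm or the gripper's body presses on something with over 40 N, if the wrist force passes 120 N, or if a joint passes its speed limit or range.

## Working session

There is one attempt and no reset: what is moved stays moved. The work goes in short steps, Python scripts to look and compute and a tool call to move; the robot and the scene stay as the last step left them, time stands still between calls to the robot, and variables do not carry over. Pictures are saved under pics/ and viewed, at most 10 in all, crops included, and the job is handed in when it is done.

Besides the shell and the picture viewer there is one more tool, called after ">>>" as name([rows], argument=value, ...), one row to a line, values as JSON. jog_arm: Moves the arm, as the interface text tells. Its arguments: {"type":"object","properties":{"series":{"type":"array"},"grip_force":{"type":"number"}},"required":["series"]}

```bash
mkdir -p pics; ls; cat > h.py <<'E'
import numpy as np, cv2
from cell import manip
def cam(n): return manip.camera(n)
def save(c,f): cv2.imwrite('pics/'+f,c['frame'][:,:,::-1])
def K(c):
    f=192/np.tan(np.radians(c['vfov'])/2); return f,c['cx'],c['cy']
def ray(c,u,v):
    f,cx,cy=K(c); x,y=(u-cx)/f,(v-cy)/f; a,b=x,y
    for _ in range(20):
        s=1+c['k1']*(a*a+b*b); a,b=x/s,y/s
    R=np.array(c['R']);t=np.array(c['t'])
    return -R.T@t, R.T@np.array([a,b,1])
def onz(c,u,v,z):
    o,d=ray(c,u,v); return o+d*(z-o[2])/d[2]
def proj(c,X):
    f,cx,cy=K(c); p=np.array(c['R'])@np.array(X,float)+np.array(c['t']); a,b=p[0]/p[2],p[1]/p[2]
    s=1+c['k1']*(a*a+b*b); return np.array([cx+f*a*s,cy+f*b*s])
E
python3 - <<'E'
from h import *
for n in('scene','top'):
    c=cam(n); save(c,n+'0.png'); print(n,c['vfov'],c['k1'],ray(c,256,192))
print(manip.read_state())
E
```

```text
pics
scene 44.94501576225632 -0.12032766882664225 (array([1565.53405499, -125.45378543, 1019.52093006]), array([-0.71423106,  0.14970608, -0.68387889]))
top 53.08259806417545 0.037816296378429995 (array([ 430.7387695 ,   69.97564172, 1184.36933539]), array([ 0.14478877,  0.02958564, -0.98916448]))
{'clock': 0.1, 'joints': array([-1.41556873e+00,  3.00396982e-01,  1.52148972e+00,  4.42101008e-05,
        1.32071563e+00, -6.65974184e-02]), 'qd': array([-9.45325036e-04,  7.98734237e-05, -1.12645754e-03,  9.55265849e-05,
        2.09766102e-03,  1.07784363e-03]), 'effort': array([ 9.30669339e-04, -5.32648051e+01, -3.53285301e+01,  7.09341466e-02,
        2.35680677e-02, -5.92738206e-05]), 'eef_pos': array([ 120.98248128, -536.31554342,  223.76562958]), 'eef_rot': array([-3.14058807e+00, -1.09920884e-04,  2.21813998e-01]), 'wrist_force': array([ 1.25211065,  0.30175931, -0.37200035]), 'moment': array([-0.01621539, -0.04613342,  0.04631449]), 'finger_force': 0.0, 'finger_gap': 94.04460629244527}
```

View pics/scene0.png

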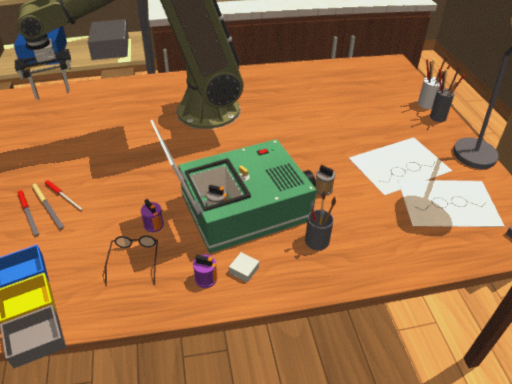

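View pics/top0.png

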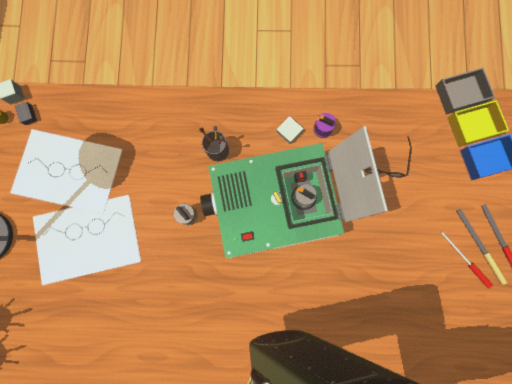

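The scene picture shows the green extractor at about (250,190), with its cover open on the left. The top picture shows the extractor at about (275,200) with the inlet at left (207,205), the fastener at (278,198), the filter at (305,195), the reader at (301,175) and the cover at right (358,175). Next I'll measure it at higher magnification.

```bash
python3 - <<'E'
from h import *
c=cam('top'); im=c['frame'][:,:,::-1]
cv2.imwrite('pics/topz.png',cv2.resize(im[130:265,195:395],None,fx=4,fy=4,interpolation=cv2.INTER_CUBIC))
hsv=cv2.cvtColor(c['frame'],cv2.COLOR_RGB2HSV)
g=cv2.inRange(hsv,(60,80,40),(90,255,255)); g=cv2.morphologyEx(g,cv2.MORPH_OPEN,np.ones((3,3)))
cs=max(cv2.findContours(g,0,2)[0],key=cv2.contourArea)
P=np.array([onz(c,*p[0],130)[:2] for p in cs],np.float32)
r=cv2.minAreaRect(P); print(r); print(cv2.boxPoints(r)); print(cv2.approxPolyDP(cs,4,True)[:,0].tolist())
s=cam('scene'); cv2.imwrite('pics/scz.png',cv2.resize(s['frame'][110:255,145:345,::-1],None,fx=4,fy=4,interpolation=cv2.INTER_CUBIC))
E
```

```text
((566.3931884765625, 49.76826477050781), (255.46414184570312, 324.0342102050781), 12.900202751159668)
[[ 405.7141    179.17947 ]
 [ 478.0559   -136.67624 ]
 [ 727.07227   -79.642944]
 [ 654.73047   236.21277 ]]
[[321, 145], [256, 157], [251, 164], [246, 159], [215, 166], [211, 175], [225, 250], [235, 255], [264, 249], [266, 242], [274, 247], [342, 232], [338, 219], [289, 229], [283, 205], [270, 201], [272, 192], [279, 191], [275, 166], [323, 156]]
```

View pics/topz.png

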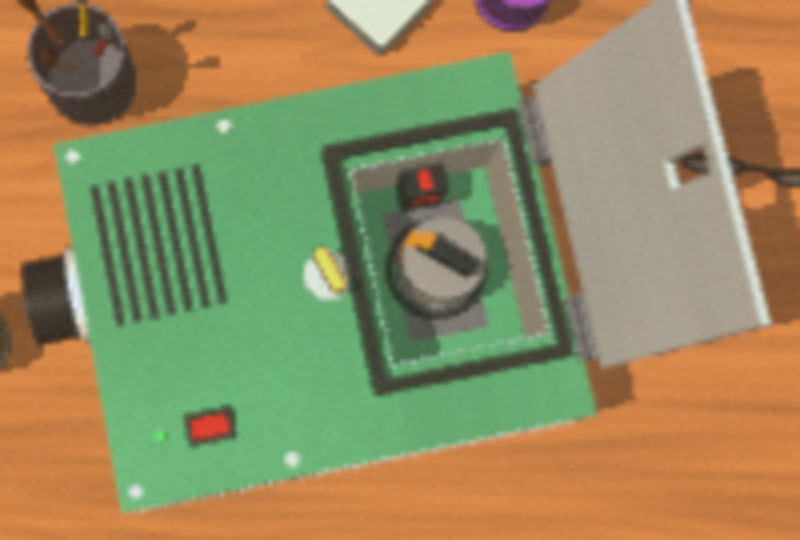

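View pics/scz.png

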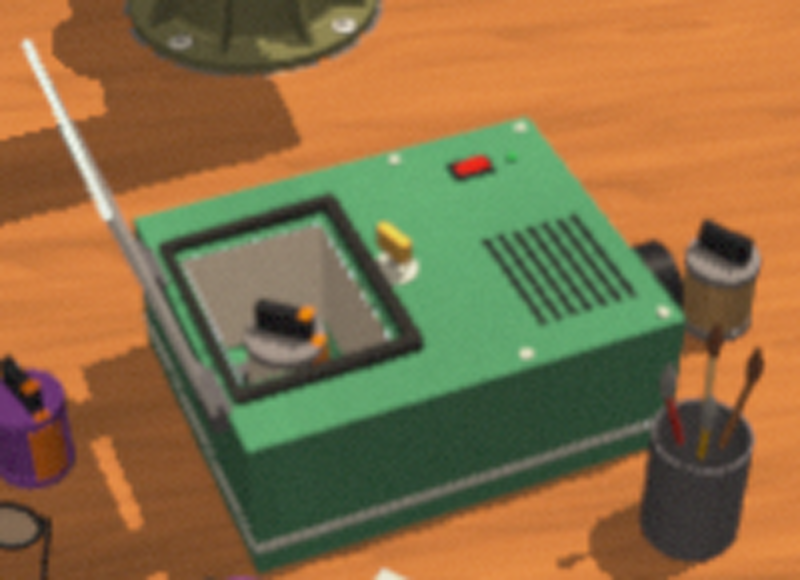

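The top crop shows the extractor's corners at (57,145), (512,52), (596,412) and (123,512). The wing is yellow at (329,268), the filter cap is at (437,260) with its orange at (420,240), and the cover's free edge runs from (683,0) to (768,325). The scene crop agrees, with the label on the right side of the cap at (305,320). Now to compute poses.

```bash
cat >> h.py <<'E'
def fit(P,Q): # Q = R P + t
    P=np.array(P,float);Q=np.array(Q,float);p=P-P.mean(0);q=Q-Q.mean(0)
    th=np.arctan2((p[:,0]*q[:,1]-p[:,1]*q[:,0]).sum(),(p*q).sum())
    R=np.array([[np.cos(th),-np.sin(th)],[np.sin(th),np.cos(th)]]); t=Q.mean(0)-R@P.mean(0)
    return th,R,t,np.linalg.norm((R@P.T).T+t-Q,axis=1)
E
python3 - <<'E'
from h import *
c=cam('top');s=cam('scene')
tz=lambda u,v:((u+.5)/4-.5+195,(v+.5)/4-.5+130)
sz=lambda u,v:((u+.5)/4-.5+145,(v+.5)/4-.5+110)
Q=[onz(c,*tz(*p),130)[:2] for p in [(57,145),(512,52),(596,412),(123,512)]]
P=[(130,170),(130,-158),(-130,-158),(-130,170)]
th,R,t,e=fit(P,Q);print('top',th,t,e)
Q2=[onz(s,*sz(*p),130)[:2] for p in [(683,322),(250,452),(135,218),(530,118)]]
th2,R2,t2,e2=fit(P,Q2);print('scene',th2,t2,e2)
a=fit(P+P,Q+Q2);print('both',a)
th,R,t,_=a
W=lambda x,y:R@[x,y]+t
print('seat',W(0,-85),'reader',W(48,-85),'hinge',W(0,-165))
E_=lambda q:R.T@(q[:2]-t)
# colour blobs
for n,k,z in(('top',c,165),('scene',s,165)):
    hsv=cv2.cvtColor(k['frame'],cv2.COLOR_RGB2HSV)
    ur=proj(k,[*W(0,0),155]); 
    m=cv2.inRange(hsv,(20,90,90),(35,255,255)); mm=np.zeros_like(m); cv2.circle(mm,tuple(int(round(x)) for x in ur),10,255,-1); m&=mm
    ys,xs=np.nonzero(m); p=np.array([E_(onz(k,x,y,z)) for x,y in zip(xs,ys)])
    pc=p-p.mean(0); w,v=np.linalg.eigh(pc.T@pc/len(p)); print(n,'wing',len(p),p.mean(0),np.sqrt(w*12),np.arctan2(v[1,1],v[0,1])%np.pi)
    # orange on cartridge
    m=cv2.inRange(hsv,(8,150,120),(20,255,255)); mm[:]=0; cv2.circle(mm,tuple(int(round(x)) for x in proj(k,[*W(0,-85),110])),13,255,-1); m&=mm
    ys,xs=np.nonzero(m); print('orange px',[ (x,y) for x,y in zip(xs,ys)][:40])
    p=np.array([E_(onz(k,x,y,122)) for x,y in zip(xs,ys)]); 
    if len(p): q=p.mean(0)-[0,-85]; print('orange',p.mean(0),np.linalg.norm(q),np.arctan2(q[1],q[0]))
# rib ends in topz: top z122
a=E_(onz(c,*tz(428,238),122));b=E_(onz(c,*tz(478,270),122)); print('rib',a,b,np.arctan2(*(a-b)[::-1]))
a=E_(onz(s,*sz(312,312),122));b=E_(onz(s,*sz(258,302),122)); print('rib scene',a,b,np.arctan2(*(a-b)[::-1]))
# cover edge: intersect with circle about hinge in plane ext x = const
th3=th
for u,v,xe in((683,0,100),(768,325,-100)):
  o,d=ray(c,*tz(u,v)); oe=np.r_[E_(o),o[2]];de=np.r_[R.T@d[:2],d[2]]
  for l in (100,-100):
    k=(l-oe[0])/de[0] ; X=oe+k*de; r=X-[0,-165,136]; print(l,X,np.hypot(r[1],r[2]),np.arctan2(r[2],r[1]))
E
```

```text
top 0.22351721370638347 [568.62275066  42.60966929] [1.97818477 0.98776372 2.38147577 0.45124434]
scene 0.21520063707223394 [568.4012241   45.15543218] [3.05074966 2.34483643 0.66087465 0.44338686]
both (np.float64(0.2193606596028841), array([[ 0.97603677, -0.21760565],
       [ 0.21760565,  0.97603677]]), array([568.51200883,  43.88250237]), array([3.11714699, 0.9415201 , 2.62588188, 1.68552937, 2.18745834,
       3.08348409, 2.40214359, 2.22563195]))
seat [587.00848889 -39.08062333] reader [633.85825399 -28.63555223] hinge [ 604.41694072 -117.16356516]
top wing 45 [-0.36041881  0.46727916] [10.14675076 30.8257469 ] 0.28281437482195715
orange px [(np.int64(297), np.int64(188)), (np.int64(298), np.int64(188)), (np.int64(299), np.int64(188)), (np.int64(301), np.int64(188)), (np.int64(302), np.int64(188)), (np.int64(297), np.int64(189)), (np.int64(298), np.int64(189)), (np.int64(299), np.int64(189)), (np.int64(300), np.int64(189)), (np.int64(301), np.int64(189)), (np.int64(302), np.int64(189)), (np.int64(303), np.int64(189)), (np.int64(296), np.int64(190)), (np.int64(297), np.int64(190
[... 1146 characters left out ...]
, np.int64(196)), (np.int64(225), np.int64(196)), (np.int64(226), np.int64(196)), (np.int64(226), np.int64(197))]
orange [ 27.28372111 -72.38708205] 30.058062762367438 0.43302494024222077
rib [ 12.64062792 -73.78552074] [ -16.20032757 -102.95174302] 0.7910054588773633
rib scene [ 10.48688313 -67.0092159 ] [-14.46547312 -99.02436376] 0.908748040835653
100 [ 100.         -231.72606715  294.02176587] 171.53205684661037 1.9703427883492532
-100 [-100.           19.30717699 1072.31893009] 954.2862643578065 1.3764388470789912
100 [  100.         -2109.96969941 -5498.31597038] 5960.572420976518 -1.9031892003559878
-100 [-100.         -217.0701294   343.35216121] 213.79012403627914 1.8168281701801499
```

Poses from the two views:

| Item | Value |
|---|---|
| Extractor position | about (568.5, 44) |
| Extractor yaw | 0.22 |
| Filter angle | about 0.85 rad anticlockwise |
| Wing angle | about 0.27 rad |
| Cover angle | about 1.8 rad |

I'll move round the cover from the robot's side.

>>> jog_arm([
  [0.7, 1, 0.5, 0, 0, 0.38, 0],
  [0.7, 1, 0.5, 0, 0, 0.38, 0],
  [0.7, 1, 0.5, 0, 0, 0.38, 0],
  [0.7, 1, 0.5, 0, 0, 0.38, 0],
  [0.7, 1, 0.5, 0, 0, 0.38, 0],
  [0.7, 1, 0.5, 0, 0, 0.38, 0],
])

```text
clock: 0.8
eef_pos: [205.8, -415.8, 285.3]
eef_rot: [3.14, 0.001, 0.826]
wrist_force: [0.0, -1.8, -0.4]
finger_gap: 93.8
finger_force: 0.0
```

>>> jog_arm([
  [0.7, 1, 0.3, 0, 0, 0.38, 0.3],
  [0.7, 1, 0.3, 0, 0, 0.38, 0.3],
  [0.7, 1, 0.3, 0, 0, 0.38, 0.3],
  [0.7, 1, 0.3, 0, 0, 0.38, 0.3],
  [0.7, 1, 0.3, 0, 0, 0.38, 0.3],
  [0.7, 1, 0.3, 0, 0, 0.38, 0.3],
])

```text
clock: 1.3
eef_pos: [289.4, -296.3, 320.2]
eef_rot: [-3.142, 0.0, 1.418]
wrist_force: [-0.1, -0.1, -0.4]
finger_gap: 65.9
finger_force: 0.0
```

>>> jog_arm([
  [0.7, 1, 0, 0, 0, 0.38, 0.36],
  [0.7, 1, 0, 0, 0, 0.38, 0.36],
  [0.7, 1, 0, 0, 0, 0.38, 0.36],
  [0.7, 1, 0, 0, 0, 0.38, 0.36],
  [0.7, 1, 0, 0, 0, 0.38, 0.36],
  [0.7, 1, 0, 0, 0, 0.38, 0.36],
])

```text
clock: 1.8
eef_pos: [373.2, -176.6, 319.5]
eef_rot: [-3.141, -0.001, 2.012]
wrist_force: [-0.5, 0.5, -0.8]
finger_gap: 60.1
finger_force: 0.0
```

>>> jog_arm([
  [0.7, 1, 0, 0, 0, 0.37, 0.36],
  [0.7, 1, 0, 0, 0, 0.37, 0.36],
  [0.7, 1, 0, 0, 0, 0.37, 0.36],
  [0.7, 1, 0, 0, 0, 0.37, 0.36],
  [0.7, 1, 0, 0, 0, 0.37, 0.36],
  [0.7, 1, 0, 0, 0, 0.37, 0.36],
])

```text
clock: 2.3
eef_pos: [457.3, -57.0, 319.4]
eef_rot: [-3.141, -0.001, 2.59]
wrist_force: [-0.3, 0.2, 0.2]
finger_gap: 60.2
finger_force: 0.0
```

>>> jog_arm([
  [1, 0.15, 0, 0, 0, 0, 0.36],
  [1, 0.15, 0, 0, 0, 0, 0.36],
  [1, 0.15, 0, 0, 0, 0, 0.36],
  [1, 0.15, 0, 0, 0, 0, 0.36],
  [1, 0.15, 0, 0, 0, 0, 0.36],
])

```text
clock: 2.72
eef_pos: [577.6, -40.2, 318.0]
eef_rot: [-3.14, -0.003, 2.585]
wrist_force: [0.0, -0.8, -0.0]
finger_gap: 60.1
finger_force: 0.0
```

>>> jog_arm([
  [0.08, 0, -0.95, 0, 0, 0, 0.36],
  [0.08, 0, -0.95, 0, 0, 0, 0.36],
  [0.08, 0, -0.95, 0, 0, 0, 0.36],
  [0.08, 0, -0.95, 0, 0, 0, 0.36],
  [0.08, 0, -0.95, 0, 0, 0, 0.36],
])

```text
clock: 3.13
eef_pos: [585.7, -39.7, 206.9]
eef_rot: [-3.141, -0.001, 2.589]
wrist_force: [0.6, -0.5, 1.7]
finger_gap: 60.2
finger_force: 0.0
```

```bash
python3 - <<'E'
from h import *
print(manip.read_state()['eef_pos'])
s=cam('scene'); cv2.imwrite('pics/s2.png',cv2.resize(s['frame'][80:230,145:345,::-1],None,fx=4,fy=4,interpolation=cv2.INTER_CUBIC))
E
```

```text
[585.71228786 -39.69375533 206.87841065]
```

View pics/s2.png

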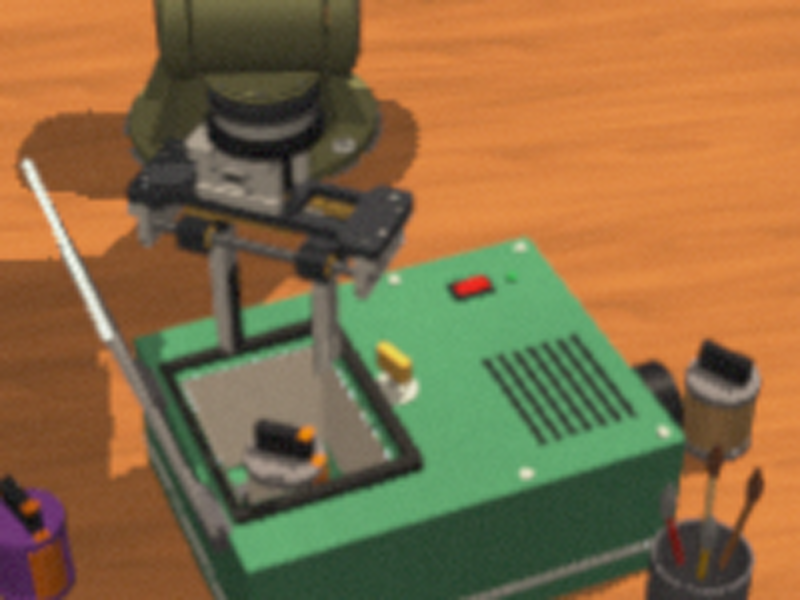

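The gripper is above the bay, with the fingers at (230,330) and (323,350), in line with the rib at (285,438) and clear of the cover. I'll descend to z 122.

>>> jog_arm([
  [0.0, 0.01, -0.3, 0, 0, 0, 0.36],
  [0.0, 0.01, -0.5, 0, 0, 0, 0.36],
  [0.0, 0.01, -0.6, 0, 0, 0, 0.36],
  [0.0, 0.01, -0.7, 0, 0, 0, 0.36],
  [0.0, 0.01, -0.7, 0, 0, 0, 0.36],
])

```text
clock: 3.6
eef_pos: [586.6, -37.5, 122.2]
eef_rot: [-3.142, -0.0, 2.593]
wrist_force: [0.4, -0.5, -0.1]
finger_gap: 59.9
finger_force: 0.0
```

>>> jog_arm([
  [0, 0, 0, 0, 0, 0, 0.7],
  [0, 0, 0, 0, 0, 0, 0.7],
  [0, 0, 0, 0, 0, 0, 0.7],
  [0, 0, 0, 0, 0, 0, 0.7],
  [0, 0, 0, 0, 0, 0, 0.7],
  [0, 0, 0, 0, 0, 0, 0.7],
], grip_force=12)

```text
clock: 4.1
eef_pos: [587.2, -37.6, 123.7]
eef_rot: [3.141, 0.002, 2.594]
wrist_force: [-1.7, -2.0, 7.5]
finger_gap: 44.0
finger_force: 12.0
```

>>> jog_arm([
  [0, 0, 0, 0, 0, -0.1, 0.7],
  [0, 0, 0, 0, 0, -0.17, 0.7],
  [0, 0, 0, 0, 0, -0.25, 0.7],
  [0, 0, 0, 0, 0, -0.32, 0.7],
  [0, 0, 0, 0, 0, -0.4, 0.7],
  [0, 0, 0, 0, 0, -0.47, 0.7],
  [0, 0, 0, 0, 0, -0.51, 0.7],
  [0, 0, 0, 0, 0, -0.51, 0.7],
])

```text
clock: 4.77
eef_pos: [587.3, -37.1, 123.4]
eef_rot: [3.139, 0.0, 1.79]
wrist_force: [1.0, 1.5, 5.3]
finger_gap: 44.1
finger_force: 12.0
```

>>> jog_arm([
  [0, 0, 0, 0, 0, 0, 0.7],
  [0, 0, 0, 0, 0, 0, 0.36],
  [0, 0, 0, 0, 0, 0, 0.36],
  [0, 0, 0, 0, 0, 0, 0.36],
])

```text
clock: 5.1
eef_pos: [586.4, -37.4, 122.1]
eef_rot: [-3.141, -0.0, 1.794]
wrist_force: [-0.3, 0.1, -0.1]
finger_gap: 58.9
finger_force: 0.0
```

>>> jog_arm([
  [0, 0, 0.2, 0, 0, 0, 0.36],
  [0, 0, 0.5, 0, 0, 0, 0.36],
  [0, 0, 1, 0, 0, 0, 0.36],
  [0, 0, 1, 0, 0, 0, 0.36],
  [0, 0, 1, 0, 0, 0, 0.36],
])

```text
clock: 5.52
eef_pos: [587.8, -37.5, 247.2]
eef_rot: [3.135, 0.003, 1.793]
wrist_force: [-0.6, -0.1, -0.2]
finger_gap: 60.2
finger_force: 0.0
```

>>> jog_arm([
  [-0.15, 0.7, 0, 0, 0, -0.4, 0.5],
  [-0.15, 0.7, 0, 0, 0, -0.4, 0.5],
  [-0.15, 0.7, 0, 0, 0, -0.4, 0.5],
  [-0.15, 0.7, 0, 0, 0, -0.4, 0.5],
  [-0.15, 0.7, 0, 0, 0, -0.4, 0.5],
  [-0.15, 0.7, 0, 0, 0, -0.4, 0.5],
])

```text
clock: 6.02
eef_pos: [568.2, 46.9, 241.2]
eef_rot: [-3.14, 0.001, 1.159]
wrist_force: [0.2, -0.6, 0.3]
finger_gap: 47.0
finger_force: 0.0
```

```bash
python3 - <<'E'
from h import *
s=cam('scene'); cv2.imwrite('pics/s3.png',cv2.resize(s['frame'][80:230,145:345,::-1],None,fx=4,fy=4,interpolation=cv2.INTER_CUBIC))
E
```

```text
(no output)
```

View pics/s3.png

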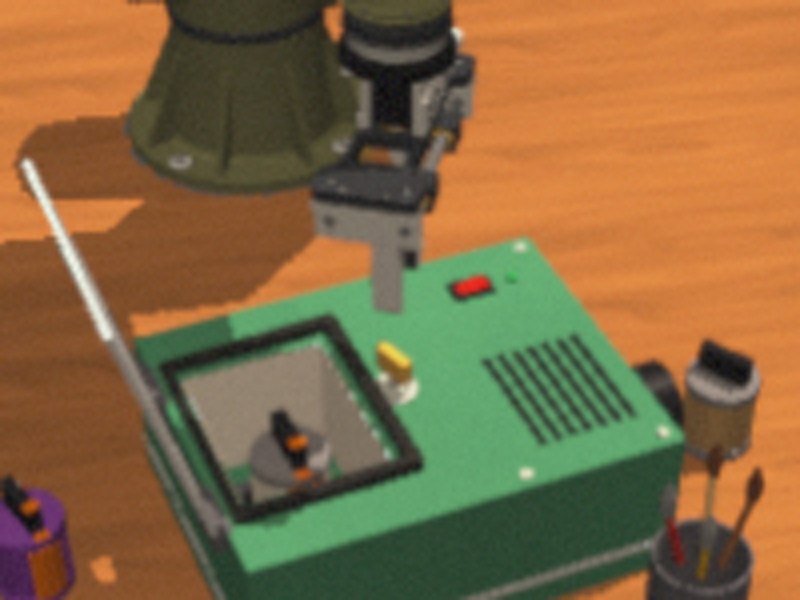

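The rib now runs from (278,415) to its orange end at (297,440), and the orange cap edge at (302,475) faces the reader side. I'll check the angle numerically while aligning with the wing at (393,360).

```bash
cat >> h.py <<'E'
TH=.21936;RR=np.array([[np.cos(TH),-np.sin(TH)],[np.sin(TH),np.cos(TH)]]);TT=np.array([568.5,43.9])
W=lambda x,y:RR@[x,y]+TT
E_=lambda q:RR.T@(q[:2]-TT)
def label():
    for n in('scene','top'):
        k=cam(n);hsv=cv2.cvtColor(k['frame'],cv2.COLOR_RGB2HSV)
        c0=proj(k,[*W(0,-85),115]);v,u=np.mgrid[:384,:512];near=np.hypot(u-c0[0],v-c0[1])<13
        o=(cv2.inRange(hsv,(6,150,110),(20,255,255))>0)&near
        b=(hsv[:,:,2]<60)&near
        nn,lab,st,ce=cv2.connectedComponentsWithStats(b.astype(np.uint8))
        print(n,'dark blobs',[(st[i,4],E_(onz(k,*ce[i],120)).round(1).tolist()) for i in range(1,nn) if st[i,4]>8])
        nn,lab,st,ce=cv2.connectedComponentsWithStats(o.astype(np.uint8))
        print(' orange',[(st[i,4],ce[i].round(1).tolist(),E_(onz(k,*ce[i],116)).round(1).tolist(),E_(onz(k,*ce[i],97)).round(1).tolist()) for i in range(1,nn) if st[i,4]>2])
E
python3 -c "
from h import *
label()"
```

```text
scene dark blobs [(np.int32(51), [7.3, -86.0])]
 orange [(np.int32(12), [218.8, 190.1], [9.8, -78.6], [-9.7, -72.2]), (np.int32(9), [220.3, 198.1], [42.5, -86.2], [23.7, -79.9])]
top dark blobs []
 orange []
```

>>> jog_arm([
  [0, -0.02, -0.2, 0, 0, -0.42, 0.5],
  [0, -0.02, -0.3, 0, 0, -0.42, 0.5],
  [0, -0.02, -0.4, 0, 0, -0.42, 0.5],
  [0, -0.02, -0.4, 0, 0, -0.42, 0.5],
  [0, -0.02, -0.4, 0, 0, -0.42, 0.5],
  [0, -0.02, -0.4, 0, 0, -0.42, 0.5],
  [0, -0.02, -0.4, 0, 0, -0.42, 0.5],
])

```text
clock: 6.75
eef_pos: [568.5, 44.1, 193.9]
eef_rot: [-3.141, 0.0, 0.506]
wrist_force: [-0.9, 0.2, 0.3]
finger_gap: 47.1
finger_force: 0.0
```

>>> jog_arm([
  [0, 0, -0.1, 0, 0, 0, 0.5],
  [0, 0, -0.18, 0, 0, 0, 0.5],
  [0, 0, -0.23, 0, 0, 0, 0.5],
  [0, 0, -0.23, 0, 0, 0, 0.5],
])

```text
clock: 7.08
eef_pos: [567.8, 44.2, 164.4]
eef_rot: [-3.14, 0.003, 0.506]
wrist_force: [-0.7, -0.3, -0.6]
finger_gap: 46.9
finger_force: 0.0
```

>>> jog_arm([
  [0, 0, 0, 0, 0, 0, 1],
  [0, 0, 0, 0, 0, 0, 1],
  [0, 0, 0, 0, 0, 0, 1],
  [0, 0, 0, 0, 0, 0, 1],
  [0, 0, 0, 0, 0, 0, 1],
  [0, 0, 0, 0, 0, 0, 1],
  [0, 0, 0, 0, 0, 0, 1],
  [0, 0, 0, 0, 0, 0, 1],
], grip_force=20)

```text
clock: 7.75
eef_pos: [568.7, 44.3, 166.8]
eef_rot: [3.141, -0.0, 0.505]
wrist_force: [-1.1, -0.8, 1.3]
finger_gap: 9.8
finger_force: 20.0
```

>>> jog_arm([
  [0, 0, 0, 0, 0, 0.07, 1],
  [0, 0, 0, 0, 0, 0.14, 1],
  [0, 0, 0, 0, 0, 0.21, 1],
  [0, 0, 0, 0, 0, 0.28, 1],
  [0, 0, 0, 0, 0, 0.35, 1],
  [0, 0, 0, 0, 0, 0.41, 1],
  [0, 0, 0, 0, 0, 0.41, 1],
])

```text
clock: 8.33
eef_pos: [568.2, 44.7, 166.8]
eef_rot: [-3.14, -0.0, 1.155]
wrist_force: [-4.8, 2.2, 4.0]
finger_gap: 10.0
finger_force: 20.0
```

>>> jog_arm([
  [0, 0, 0, 0, 0, 0.07, 1],
  [0, 0, 0, 0, 0, 0.14, 1],
  [0, 0, 0, 0, 0, 0.21, 1],
  [0, 0, 0, 0, 0, 0.28, 1],
  [0, 0, 0, 0, 0, 0.35, 1],
  [0, 0, 0, 0, 0, 0.405, 1],
  [0, 0, 0, 0, 0, 0.405, 1],
  [0, 0, 0, 0, 0, 0.405, 1],
])

```text
clock: 9.0
eef_pos: [567.6, 44.8, 166.8]
eef_rot: [-3.139, -0.001, 1.786]
wrist_force: [-9.3, 2.7, 6.0]
finger_gap: 9.9
finger_force: 20.0
```

>>> jog_arm([
  [0, 0, 0, 0, 0, 0, 0.6],
  [0, 0, 0, 0, 0, 0, 0.6],
  [0, 0, 0, 0, 0, 0, 0.6],
  [0, 0, 0, 0, 0, 0, 0.6],
  [0, 0, 0, 0, 0, 0, 0.6],
])

```text
clock: 9.42
eef_pos: [568.7, 44.2, 166.6]
eef_rot: [3.142, 0.0, 1.785]
wrist_force: [-0.2, 0.2, -0.7]
finger_gap: 36.9
finger_force: 0.0
```

>>> jog_arm([
  [0, 0, 0.2, 0, 0, 0, 0.6],
  [0, 0, 0.5, 0, 0, 0, 0.6],
  [0, 0, 1, 0, 0, 0, 0.6],
  [0, 0, 1, 0, 0, 0, 0.6],
  [0, 0, 1, 0, 0, 0, 0.6],
])

```text
clock: 9.83
eef_pos: [569.7, 44.3, 291.7]
eef_rot: [3.134, 0.002, 1.785]
wrist_force: [0.1, -0.5, -0.1]
finger_gap: 37.4
finger_force: 0.0
```

>>> jog_arm([
  [-1, 0.2, 0.4, 0, 0, 0, 1],
  [-1, 0.2, 0.4, 0, 0, 0, 1],
  [-1, 0.2, 0.4, 0, 0, 0, 1],
  [-1, 0.2, 0.4, 0, 0, 0, 1],
  [-1, 0.2, 0.4, 0, 0, 0, 1],
])

```text
clock: 10.25
eef_pos: [447.6, 68.6, 335.7]
eef_rot: [3.139, 0.0, 1.786]
wrist_force: [1.0, 0.2, -0.3]
finger_gap: 7.7
finger_force: 0.0
```

>>> jog_arm([
  [-0.7, -0.6, 0.6, 0, 0, 0, 1],
  [-0.7, -0.6, 0.6, 0, 0, 0, 1],
  [-0.7, -0.6, 0.6, 0, 0, 0, 1],
  [-0.7, -0.6, 0.6, 0, 0, 0, 1],
  [-0.7, -0.6, 0.6, 0, 0, 0, 1],
])

```text
clock: 10.67
eef_pos: [364.9, -4.9, 407.3]
eef_rot: [3.14, 0.001, 1.782]
wrist_force: [-0.0, -0.3, 0.1]
finger_gap: 0.2
finger_force: 0.0
```

```bash
python3 - <<'E'
from h import *
label()
c=cam('top');s=cam('scene')
A=cv2.resize(c['frame'][120:270,195:395,::-1],None,fx=4,fy=4,interpolation=cv2.INTER_CUBIC)
cv2.imwrite('pics/t4.png',A)
E
```

```text
scene dark blobs [(np.int32(39), [8.8, -85.9])]
 orange [(np.int32(12), [218.5, 190.0], [9.1, -79.3], [-10.4, -73.0]), (np.int32(11), [220.4, 198.1], [42.5, -86.1], [23.7, -79.8])]
top dark blobs []
 orange [(np.int32(20), [303.4, 186.3], [20.3, -81.0], [23.0, -83.4])]
```

View pics/t4.png

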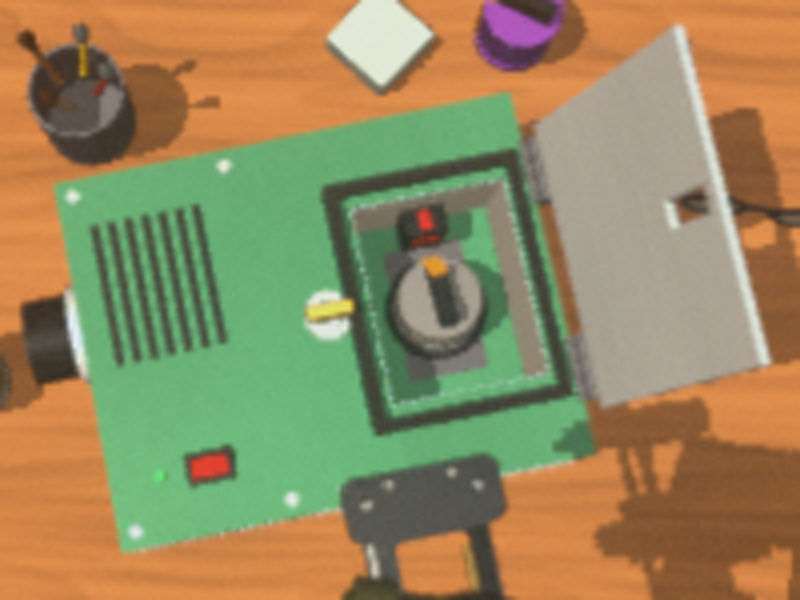

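The filter's orange end, at (435,265), now points at the reader, at (425,225). The wing, from (308,316) to (353,304), is in line with the extractor's y. The cover's free edge runs from (680,28) to (768,362), and nothing else has moved. Next I'll plan the cover swing.

```bash
python3 - <<'E'
from h import *
c=cam('top')
for u,v,l in((680,28,100),(768,362,-100)):
  o,d=ray(c,(u+.5)/4-.5+195,(v+.5)/4-.5+120); oe=np.r_[E_(o),o[2]];de=np.r_[RR.T@d[:2],d[2]]
  # closest to circle radius 198 about hinge in yz
  b=[(abs(np.hypot(*( (oe+k*de)[1:]-[-165,136]))-198),*(oe+k*de).round(),round(float(np.arctan2((oe+k*de)[2]-136,(oe+k*de)[1]+165)),3)) for k in np.linspace(600,1100,3000)]
  print(min(b))
# tip-corner path, r=188, x=-75; print TCP world
for q in np.arange(1.9,-.01,-.1).tolist()+[0]:
  y=-165+188*np.cos(q)-5*np.sin(q)-8; z=136+188*np.sin(q)+5*np.cos(q)+19
  print(round(q,2),(W(-75,y)).round(1),round(z,1),round(y,1))
E
```

```text
(np.float64(0.0009825564788741303), np.float64(99.0), np.float64(-222.0), np.float64(326.0), 1.86)
(np.float64(0.029488286203047664), np.float64(-98.0), np.float64(-223.0), np.float64(325.0), 1.87)
1.9 [ 547.2 -205.2] 331.3 -238.5
1.8 [ 543.3 -187.7] 336.9 -220.6
1.7 [ 539.3 -169.8] 340.8 -202.2
1.6 [ 535.2 -151.5] 342.8 -183.5
1.5 [ 531.1 -133.2] 342.9 -164.7
1.4 [ 527.1 -114.9] 341.1 -146.0
1.3 [523.  -96.9] 337.5 -127.5
1.2 [519.1 -79.3] 332.0 -109.5
1.1 [515.4 -62.4] 324.8 -92.2
1.0 [511.8 -46.2] 315.9 -75.6
0.9 [508.4 -31. ] 305.4 -60.1
0.8 [505.2 -16.9] 293.3 -45.6
0.7 [502.4  -4.1] 279.9 -32.4
0.6 [499.8   7.4] 265.3 -20.7
0.5 [497.6  17.4] 249.5 -10.4
0.4 [495.7  25.8] 232.8 -1.8
0.3 [494.2  32.6] 215.3 5.1
0.2 [493.1  37.6] 197.3 10.3
0.1 [492.3  40.8] 178.7 13.6
-0.0 [492.   42.2] 160.0 15.0
0 [492.   42.2] 160.0 15.0
```

>>> jog_arm([
  [0.8, -1, 0, 0, 0, 0, 1],
  [0.8, -1, 0, 0, 0, 0, 1],
  [0.8, -1, 0, 0, 0, 0, 1],
  [0.8, -1, 0, 0, 0, 0, 1],
  [0.8, -1, 0, 0, 0, 0, 1],
])

```text
clock: 11.33
eef_pos: [463.2, -126.6, 403.4]
eef_rot: [-3.137, -0.002, 1.783]
wrist_force: [-1.0, 0.4, -0.9]
finger_gap: 0.5
finger_force: 0.0
```

>>> jog_arm([
  [0.8, -1, 0, 0, 0, 0, 1],
  [0.8, -1, 0, 0, 0, 0, 1],
  [0.8, -1, 0, 0, 0, 0, 1],
  [0.8, -1, 0, 0, 0, 0, 1],
  [0.8, -1, 0, 0, 0, 0, 1],
])

```text
clock: 11.75
eef_pos: [559.0, -246.5, 402.0]
eef_rot: [-3.137, -0.004, 1.783]
wrist_force: [-0.1, -0.8, -0.1]
finger_gap: 0.6
finger_force: 0.0
```

>>> jog_arm([
  [-0.05, 0, -0.3, 0, 0, 0, 1],
  [-0.05, 0, -0.62, 0, 0, 0, 1],
  [-0.05, 0, -0.62, 0, 0, 0, 1],
  [-0.05, 0, -0.62, 0, 0, 0, 1],
])

```text
clock: 12.08
eef_pos: [550.5, -242.7, 331.4]
eef_rot: [-3.139, -0.002, 1.786]
wrist_force: [0.2, 0.7, 1.0]
finger_gap: 0.5
finger_force: 0.0
```

>>> jog_arm([
  [-0.03, 0.15, 0, 0, 0, 0, 1],
  [-0.06, 0.3, 0, 0, 0, 0, 1],
  [-0.1, 0.45, 0.03, 0, 0, 0, 1],
  [-0.13, 0.6, 0.06, 0, 0, 0, 1],
  [-0.15, 0.7, 0.08, 0, 0, 0, 1],
  [-0.17, 0.8, 0.09, 0, 0, 0, 1],
  [-0.19, 0.85, 0.1, 0, 0, 0, 1],
])

```text
clock: 12.67
eef_pos: [528.1, -140.6, 345.9]
eef_rot: [3.139, 0.001, 1.786]
wrist_force: [2.6, -2.2, -0.8]
finger_gap: 0.6
finger_force: 1.1
```

>>> jog_arm([
  [-0.01, 0.1, -0.01, 0, 0, 0, 1],
  [-0.02, 0.2, -0.03, 0, 0, 0, 1],
  [-0.04, 0.36, -0.07, 0, 0, 0, 1],
  [-0.07, 0.5, -0.12, 0, 0, 0, 1],
  [-0.1, 0.65, -0.18, 0, 0, 0, 1],
  [-0.13, 0.78, -0.25, 0, 0, 0, 1],
  [-0.13, 0.78, -0.25, 0, 0, 0, 1],
])

```text
clock: 13.25
eef_pos: [511.4, -45.6, 312.8]
eef_rot: [-3.139, -0.002, 1.787]
wrist_force: [0.2, -0.6, -0.1]
finger_gap: 0.9
finger_force: 0.0
```

>>> jog_arm([
  [-0.03, 0.13, -0.09, 0, 0, 0, 1],
  [-0.05, 0.25, -0.19, 0, 0, 0, 1],
  [-0.08, 0.36, -0.3, 0, 0, 0, 1],
  [-0.1, 0.45, -0.42, 0, 0, 0, 1],
  [-0.12, 0.53, -0.55, 0, 0, 0, 1],
  [-0.12, 0.53, -0.55, 0, 0, 0, 1],
])

```text
clock: 13.75
eef_pos: [496.8, 16.4, 245.9]
eef_rot: [-3.138, -0.002, 1.786]
wrist_force: [-1.2, 0.0, -0.4]
finger_gap: 0.6
finger_force: 0.0
```

```bash
python3 - <<'E'
from h import *
s=cam('scene'); cv2.imwrite('pics/s5.png',cv2.resize(s['frame'][80:230,145:345,::-1],None,fx=4,fy=4,interpolation=cv2.INTER_CUBIC))
E
```

```text
(no output)
```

View pics/s5.png

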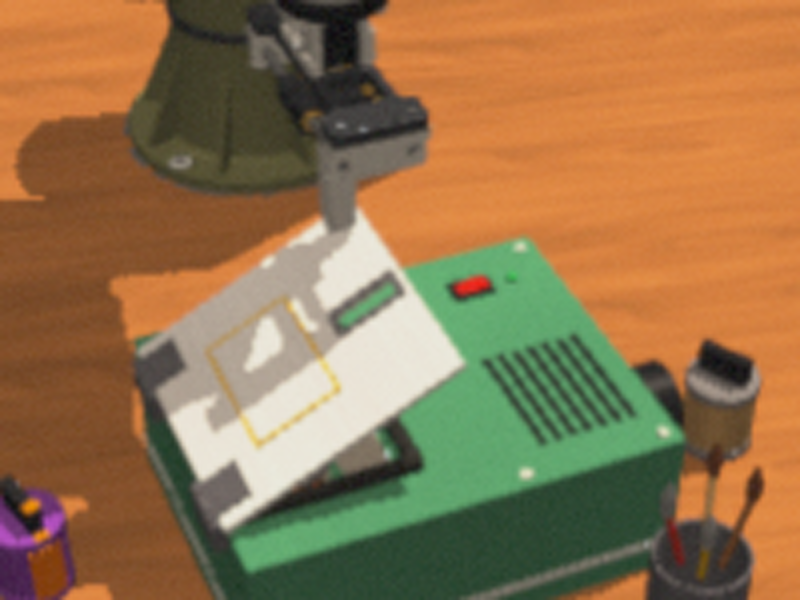

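The cover is swinging down, about half shut, with the fingertip at (340,222) on its near corner, to the side of the slot at (367,302). I'll continue.

>>> jog_arm([
  [-0.01, 0.07, -0.14, 0, 0, 0, 1],
  [-0.03, 0.13, -0.28, 0, 0, 0, 1],
  [-0.04, 0.17, -0.43, 0, 0, 0, 1],
  [-0.04, 0.19, -0.56, 0, 0, 0, 1],
  [-0.04, 0.19, -0.56, 0, 0, 0, 1],
])

```text
clock: 14.22
eef_pos: [492.6, 37.9, 179.6]
eef_rot: [-3.139, -0.001, 1.785]
wrist_force: [0.6, -0.0, -1.1]
finger_gap: 0.5
finger_force: 0.0
```

>>> jog_arm([
  [0, 0.01, -0.04, 0, 0, 0, 1],
  [0, 0.01, -0.08, 0, 0, 0, 1],
  [0, 0.01, -0.1, 0, 0, 0, 1],
  [0, 0.01, -0.1, 0, 0, 0, 1],
])

```text
clock: 14.55
eef_pos: [493.2, 39.2, 169.2]
eef_rot: [3.141, 0.0, 1.784]
wrist_force: [-0.3, 0.7, -0.2]
finger_gap: 0.7
finger_force: 0.0
```

>>> jog_arm([
  [0, 0, -0.02, 0, 0, 0, 1],
  [0, 0, -0.04, 0, 0, 0, 1],
  [0, 0, -0.04, 0, 0, 0, 1],
  [0, 0, -0.04, 0, 0, 0, 1],
])

```text
clock: 14.88
eef_pos: [493.1, 39.5, 164.4]
eef_rot: [3.141, 0.0, 1.785]
wrist_force: [0.1, 0.3, 1.2]
finger_gap: 0.9
finger_force: 0.6
```

>>> jog_arm([
  [0, 0, -0.01, 0, 0, 0, 1],
  [0, 0, -0.02, 0, 0, 0, 1],
  [0, 0, -0.02, 0, 0, 0, 1],
  [0, 0, -0.02, 0, 0, 0, 1],
])

```text
clock: 15.22
eef_pos: [493.1, 39.5, 162.1]
eef_rot: [3.141, 0.0, 1.785]
wrist_force: [-0.1, 1.2, 4.7]
finger_gap: 0.4
finger_force: 2.4
```

>>> jog_arm([
  [0, 0, -0.01, 0, 0, 0, 1],
  [0, 0, -0.02, 0, 0, 0, 1],
  [0, 0, -0.02, 0, 0, 0, 1],
  [0, 0, -0.02, 0, 0, 0, 1],
])

```text
clock: 15.55
eef_pos: [493.2, 39.6, 160.0]
eef_rot: [3.141, -0.0, 1.785]
wrist_force: [-0.9, 0.7, 9.6]
finger_gap: 0.7
finger_force: 4.3
```

>>> jog_arm([
  [0, 0, -0.005, 0, 0, 0, 1],
  [0, 0, -0.01, 0, 0, 0, 1],
  [0, 0, -0.01, 0, 0, 0, 1],
  [0, 0, -0.01, 0, 0, 0, 1],
])

```text
clock: 15.88
eef_pos: [493.2, 39.6, 159.8]
eef_rot: [3.14, 0.0, 1.785]
wrist_force: [-8.2, 0.9, 19.5]
finger_gap: 0.2
finger_force: 10.0
```

>>> jog_arm([
  [0, 0, 0, 0, 0, 0, 1],
  [0, 0, 0, 0, 0, 0, 1],
  [0, 0, 0, 0, 0, 0, 1],
  [0, 0, 0, 0, 0, 0, 1],
  [0, 0, 0, 0, 0, 0, 1],
  [0, 0, 0, 0, 0, 0, 1],
])

```text
clock: 16.38
eef_pos: [493.2, 39.6, 159.8]
eef_rot: [3.14, 0.0, 1.785]
wrist_force: [-6.4, 0.4, 20.2]
finger_gap: 0.7
finger_force: 10.0
```

```bash
python3 - <<'E'
from h import *
s=cam('scene'); cv2.imwrite('pics/s6.png',cv2.resize(s['frame'][80:230,145:345,::-1],None,fx=4,fy=4,interpolation=cv2.INTER_CUBIC))
st=manip.read_state(); p=st['eef_pos']; print(E_(p),p[2],st['wrist_force'])
E
```

```text
[-74.39692878  12.20455036] 159.77490442759057 [-7.02779209  0.64147052 19.57404362]
```

View pics/s6.png

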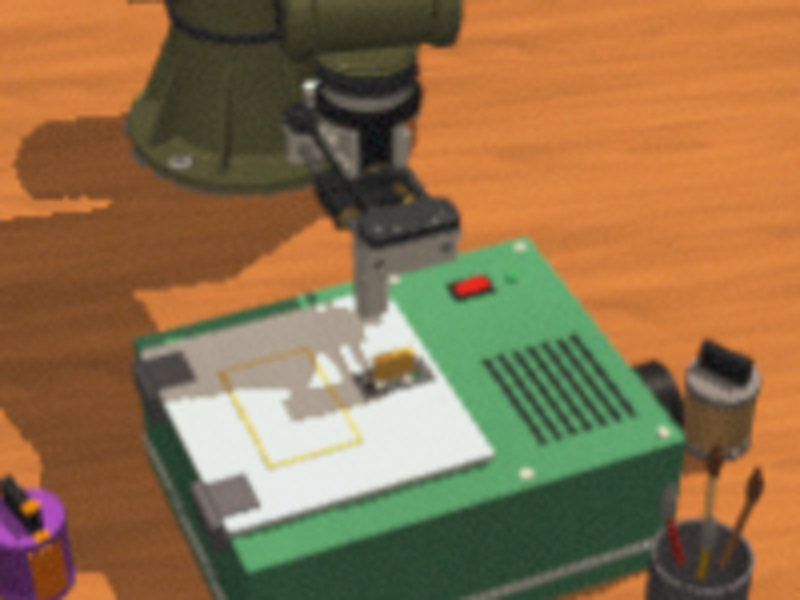

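The cover is shut with the wing, at (393,365), standing through the slot. The gripper's long body reaches over the fastener, though. I'll lift a little, turn the hand a quarter so the body lies to the side, and press again.

>>> jog_arm([
  [0, 0, 0.05, 0, 0, 0, 1],
  [0, 0, 0.15, 0, 0, 0, 1],
  [0, 0, 0.15, 0, 0, -0.25, 1],
  [0, 0, 0.15, 0, 0, -0.5, 1],
  [0, 0, 0.15, 0, 0, -0.5, 1],
  [0, 0, 0.15, 0, 0, -0.5, 1],
  [0, 0, 0.15, 0, 0, -0.5, 1],
  [0, 0, 0.15, 0, 0, -0.5, 1],
])

```text
clock: 17.1
eef_pos: [492.8, 39.4, 175.9]
eef_rot: [-3.141, 0.001, 1.029]
wrist_force: [1.2, -0.0, -0.3]
finger_gap: 0.6
finger_force: 0.0
```

>>> jog_arm([
  [0, 0, 0, 0, 0, -0.5, 1],
  [0, 0, 0, 0, 0, -0.5, 1],
  [0, 0, 0, 0, 0, -0.5, 1],
  [0, 0, 0, 0, 0, -0.5, 1],
  [0, 0, 0, 0, 0, -0.5, 1],
  [0, 0, 0, 0, 0, -0.5, 1],
  [0, 0, 0, 0, 0, -0.5, 1],
  [0, 0, 0, 0, 0, -0.5, 1],
])

```text
clock: 17.77
eef_pos: [492.8, 39.4, 175.9]
eef_rot: [-3.142, 0.001, 0.248]
wrist_force: [-0.4, 0.5, 0.9]
finger_gap: 0.2
finger_force: 0.0
```

>>> jog_arm([
  [0, 0, -0.04, 0, 0, 0, 1],
  [0, 0, -0.08, 0, 0, 0, 1],
  [0, 0, -0.1, 0, 0, 0, 1],
  [0, 0, -0.12, 0, 0, 0, 1],
  [0, 0, -0.13, 0, 0, 0, 1],
  [0, 0, -0.13, 0, 0, 0, 1],
  [0, 0, -0.13, 0, 0, 0, 1],
])

```text
clock: 18.35
eef_pos: [492.8, 39.6, 160.6]
eef_rot: [-3.141, 0.0, 0.25]
wrist_force: [-1.7, 0.8, 5.1]
finger_gap: 0.5
finger_force: 2.4
```

>>> jog_arm([
  [0, 0, -0.01, 0, 0, 0, 1],
  [0, 0, -0.015, 0, 0, 0, 1],
  [0, 0, -0.015, 0, 0, 0, 1],
  [0, 0, -0.015, 0, 0, 0, 1],
])

```text
clock: 18.68
eef_pos: [493.0, 39.7, 159.9]
eef_rot: [-3.141, -0.0, 0.25]
wrist_force: [-7.0, 1.7, 16.5]
finger_gap: 0.6
finger_force: 8.4
```

>>> jog_arm([
  [0, 0, -0.004, 0, 0, 0, 1],
  [0, 0, -0.008, 0, 0, 0, 1],
  [0, 0, -0.008, 0, 0, 0, 1],
  [0, 0, -0.008, 0, 0, 0, 1],
])

```text
clock: 19.02
eef_pos: [493.0, 39.7, 159.7]
eef_rot: [-3.142, -0.001, 0.25]
wrist_force: [-11.7, 1.5, 26.6]
finger_gap: 0.2
finger_force: 13.0
```

>>> jog_arm([
  [0, 0, 0.005, 0, 0, 0, 1],
  [0, 0, 0.005, 0, 0, 0, 1],
  [0, 0, 0.005, 0, 0, 0, 1],
  [0, 0, 0.005, 0, 0, 0, 1],
  [0, 0, 0.005, 0, 0, 0, 1],
  [0, 0, 0.005, 0, 0, 0, 1],
])

```text
clock: 19.52
eef_pos: [493.0, 39.7, 159.8]
eef_rot: [-3.141, -0.001, 0.25]
wrist_force: [-9.0, 2.4, 20.3]
finger_gap: 0.6
finger_force: 10.2
```

```bash
python3 - <<'E'
from h import *
s=cam('scene'); cv2.imwrite('pics/s7.png',cv2.resize(s['frame'][80:280,95:345,::-1],None,fx=3,fy=3,interpolation=cv2.INTER_CUBIC))
st=manip.read_state(); p=st['eef_pos']; print(E_(p),p[2],st['wrist_force'])
E
```

```text
[-74.62876092  12.33478971] 159.7841208802729 [-8.81029264  1.23257347 20.74384658]
```

View pics/s7.png

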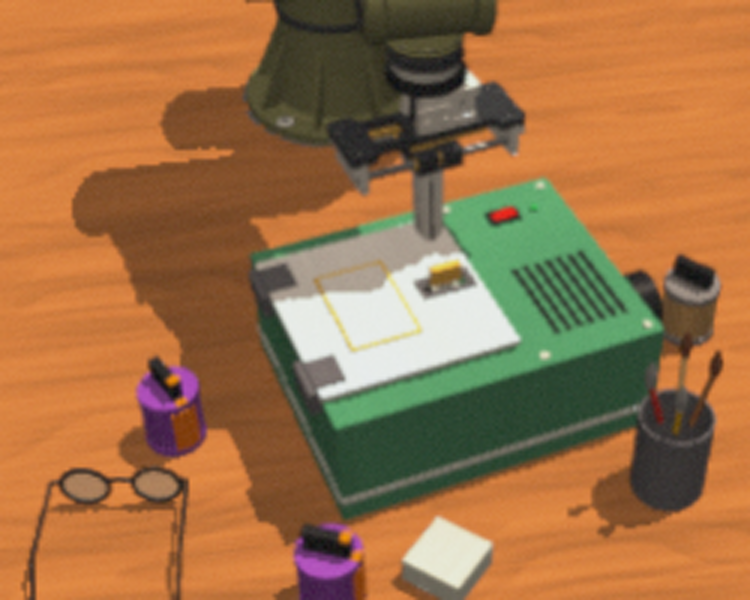

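The cover is fully shut and the wing at (445,275) stands free through the slot. The hand presses at (430,235) with about 20 N, 75 mm to the side, and the spectacles, pot, block and old filter are where they were.

```bash
python3 -c "
from cell import manip
print(manip.sign_off())"
```

```text
the job is handed in; nothing more can be done
None
```

The job is handed in: the label faces the reader, the fastener is in line with the slot, and the cover is held fully shut at about 20 N with the hand 75 mm to one side, leaving the bench items as they were.

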